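# Hold the shaker's spring clamp open

## Task

Make room on the shaker for the large staining box and hold the clamp open for me. First slide the small staining box, flat on the deck without lifting it (its lid only rests on it), into the back left corner of the deck, snug and square against the back lip and the left rail, and let go of it there; then pull the clamping jaw (the bar with the handle) out towards you, against its springs, to the second engraved line, and finish still holding it on that line. Leave everything else where it stands.

Things in the scene. Friction and masses are not known exactly. Their poses are not given: they have to be found in the camera images.
- shaker: orbital shaker: white housing with a flat aluminium deck, fixed to the bench, its place and yaw vary. Origin under the housing on the bench; +x to the back of the deck (away from the robot), +y to its left. In its frame, mm: deck top at z 95, x -130 to 122, y -162 to 162; the control panel on the front reaches x -146, below z 65. Nothing on the shaker is taller than the jaw except the pot
- corner_seat (a point): point on the deck (z 95) in its back left corner: where the origin of the small box lies when it touches both the back lip and the left rail; axes as the shaker's. The lip along the back edge (inner face at shaker x 108) and the rails along the left and right edges (21 mm wide, inner faces at shaker y 125 and -125) are 8 mm high; outside each rail lies a spring barrel, 17 mm high
- small_box: small black lidded staining box standing loose on the deck, about 0.13 kg: 65 mm (its x) by 89 mm (its y) by 27 mm high, straight sides, flat top. Origin at the centre of its underside; in its corner the 89 mm side lies along the back lip. It starts 12 to 30 mm short of that place in shaker x, 40 to 100 mm to the right of it, turned up to 0.25 rad
- jaw (a joint): the spring-loaded clamping jaw: how far it is pulled out, m; 0 at rest, grows towards the robot (shaker -x), end stop at 0.065. The front edges of its two shoes, which ride on the rails, meet the first line at 0.022 and the second line at 0.045. Springs draw it back: about 5 N at rest, 10 N at the second line; they snap it back if it is let go
- jaw_handle (a point): middle of the jaw's handle: round steel bar, 12 mm thick, 110 mm long along shaker y, 30 mm above the deck and free underneath, 40 mm in front of the jaw on two 10 mm legs at its ends. It moves with the jaw; axes as the shaker's. The jaw: a steel bar 246 mm wide, 14 mm thick, 38 mm high above the deck; at rest its back face is at shaker x -32, its front at -46
- second_line (a point): middle of the second of the two thin dark lines engraved across the top of the left rail (the same on the right rail), in front of the jaw at rest: first line at shaker x -68, second at x -91. The front edge of the jaw's shoe is to be held on it; axes as the shaker's
- pot: bystander: small capped round pot standing on the right rear of the deck, 36 mm diameter, 40 mm high; origin at the centre of its underside
- beaker: bystander: glass beaker beside the shaker on its left, 60 mm diameter, 75 mm high; origin at the centre of its underside
- large_box: bystander: the large black staining box waiting on the bench at the left, 108 x 130 x 35 mm; origin at the centre of its underside
- tip_box: bystander: white box of yellow pipette tips, 85 x 122 x 63 mm; origin at the centre of its underside
- buffer_bottle: bystander: glass bottle with cap, 70 mm diameter, 145 mm high; origin at the centre of its underside
- flask: bystander: conical glass flask, 80 mm diameter, 120 mm high; origin at the centre of its underside
- tube_rack: bystander: low blue tube rack, 75 x 160 x 40 mm; origin at the centre of its underside
Mind the look-alikes: they are no part of the job. What is shaped like the small_box but red is not meant.

How it is judged:
By the outcome, as a careful person would: the job done as asked, in the order asked, and still so for the second after the job is handed in, while the arm keeps its last pose, push and grip.
It also fails if it takes over 51 s, if anything falls off the work surface, if the arm or the gripper's body presses on something with over 40 N, if the wrist force passes 120 N, or if a joint passes its speed limit or range.

## Robot

A 7-joint arm with a two-finger parallel gripper is mounted at the origin on the work surface. World frame = base frame: x ahead of the robot, y to its left, z up, the work surface at z = 0. Lengths are in m, angles in rad, forces in N, time in s.
With the tool pointing down it reaches from about 0.4 to 0.85 m from the base axis. Payload 10.4 kg.
Tool frame: the origin (TCP) lies midway between the tips of the shut fingers; the grasp point (between the pads) lies 19 mm behind it (r.tcp_to_grasp is the distance from the TCP to the grasp point, in m); z points along the fingers, y is the line along which they close (so a half turn about z gives the same grasp; the last joint's range is limited). The gripper opens to 85 mm and grips with 20 to 120 N. Pads are 22 mm wide; open, the fingers measure 114 mm over their backs; the gripper's body (76 mm by 85 mm) begins 54 mm behind the grasp point. The pads swing forward as they close: fully open they stand 13 mm farther back than shut.
Start: joints at [1.292, 0.332, -0.065, 1.46, 0.022, 1.35, -0.088], TCP at [0.158, -0.605, 0.231] pointing down, gripper open.
Joint ranges: [-2.6, 2.6], [-0.5, 2.12], [-1.47, 1.34], [0.16, 2.42], [-1.27, 4.41], [0.06, 2.06], [-2.6, 2.6]. Speed limits (rad/s): [2.22, 2.22, 2.79, 2.79, 3.14, 3.14, 3.14].

## Interface

Orientations are given as a unit quaternion [x, y, z, w].
In Python, from cell import r, imaging gives the robot as it stands.
- The arm moves only by the tool send_rows, never from a script. Its argument "targets" is a list of rows, each a list of 4 numbers: the shift along the tool's x, y, z in mm, then the turn about the tool's z in degrees. In form: [[dx, dy, dz, roll], ...]. A call has 1 to 20 rows; each row shifts and turns the commanded pose from where the row before left it, along the tool's axes as they then stand; what a row does not reach is not made up. A row lasts 1/12 s, in which the tool goes at most 41.7 mm and 7.16 degrees, less where a joint would pass 70% of its speed; a pose out of reach is approached as far as the arm can. A call is refused whole if a number of a shift passes 41.7 or a number of a turn 7.16, either way. A call with a gripper value outside its range is refused whole. "fingers" is the finger opening in mm, from 0 to 85.4, set as the call begins (left out, the last holds). The fingers move at their own pace and stop on an object; "grip_force" is the grip in N (left out, the last holds). Time passes only in rows, so rows that do not move let the fingers close. It gives the time, the measured TCP pose, the force, the opening and the grip force at its end, in the units of the state.
- r.get_obs(): the state, without advancing time (a new reading comes with each control period).
- imaging.capture(name): name is "side" or "top"; returns a dict with "frame" (480x640x3 uint8, blue, green, red), "z_map" (480x640 float32, m along the optical axis (not along the pixel's ray), 0 where there is no reading), "vfov" (degrees; the focal length in pixels is half the picture's height over the tangent of half this angle, whatever the lens; pixels are square), "cx", "cy" (the principal point, pixels), "D" ([k1, k2, p1, p2, k3] as OpenCV has them; the pictures are not rectified), "position" and "rotation" of the camera in the world. Camera axes: x right, y down, z forward; pixel columns grow to the right and rows downward; lengths in m; the calibration is good to about 2 mm. A picture is of the moment at which its call begins.
- r.hand_in(): hands the job in; it is judged then, once.
The state is a dict: "t": time; "joint_pos": joint angles; "joint_velocities": joint speeds; "tau": joint torques, N m; "position": TCP position; "eef_rot": TCP orientation; "force": force on the tool from outside, world axes, zero at the start; "moment": the same for the moment, N m; "gripper_width": finger opening in m; "grip_force": force on a finger pad.
Only numpy, scipy, OpenCV 4.12 (cv2) and the standard library are available. Lean on these libraries where they do the work, as an engineer would, in place of code of your own. Each camera call takes 0.05 s, during which the arm holds its last target. There are 200 camera calls.

## Working session

There is one attempt and no reset: what is moved stays moved. The work goes in short steps, Python scripts to look and compute and a tool call to move; the robot and the scene stay as the last step left them, time stands still between calls to the robot, and variables do not carry over. Pictures are saved under pics/ and viewed, at most 10 in all, crops included, and the job is handed in when it is done.

Besides the shell and the picture viewer there is one more tool, called after "Emit:" by a JSON object that holds its "fn" and its "kwargs". send_rows: Moves the arm, as the interface text tells. Its arguments: {"type":"object","properties":{"targets":{"type":"array"},"fingers":{"type":"number"},"grip_force":{"type":"number"}},"required":["targets"]}

```bash
ls; mkdir -p pics
cat > h.py <<'E'
import numpy as np, cv2
from cell import r, imaging
def cap(n):
    c=imaging.capture(n); f=240/np.tan(np.radians(c["vfov"])/2)
    c["K"]=np.array([[f,0,c["cx"]],[0,f,c["cy"]],[0,0,1]]); c["D"]=np.array(c["D"],float)
    R=np.array(c["rotation"],float)
    if R.shape!=(3,3):
        from scipy.spatial.transform import Rotation; R=Rotation.from_quat(R.ravel()).as_matrix()
    c["R"]=R; c["p"]=np.array(c["position"],float); return c
def rays(c,px):
    u=cv2.undistortPoints(np.array(px,float).reshape(-1,1,2),c["K"],c["D"]).reshape(-1,2)
    return np.c_[u,np.ones(len(u))]@c["R"].T
def onplane(c,px,z):
    d=rays(c,px); return c["p"]+d*((z-c["p"][2])/d[:,2])[:,None]
def cloud(c):
    v,u=np.mgrid[:480,:640]; d=rays(c,np.c_[u.ravel(),v.ravel()])
    return (c["p"]+d*c["z_map"].ravel()[:,None]).reshape(480,640,3)
def proj(c,P):
    rv,_=cv2.Rodrigues(c["R"].T); return cv2.projectPoints(np.array(P,float).reshape(-1,1,3),rv,-c["R"].T@c["p"],c["K"],c["D"])[0].reshape(-1,2)
E
python3 - <<'E'
from h import *
for n in("top","side"):
    c=cap(n); cv2.imwrite(f"pics/{n}0.png",c["frame"]); print(n,c["p"],c["R"].round(3).tolist(),c["vfov"],c["D"])
o=r.get_obs(); print(o, r.tcp_to_grasp)
E
```

```text
pics
top [ 0.4513849  -0.00281382  1.25919831] [[-0.024, -0.995, 0.101], [-1.0, 0.022, -0.021], [0.019, -0.102, -0.995]] 53.658627349392944 [-0.03748712  0.          0.          0.          0.        ]
side [ 0.42797598 -0.96893159  0.77984134] [[0.989, -0.081, 0.121], [-0.145, -0.571, 0.808], [0.003, -0.817, -0.576]] 50.72354375996389 [-0.06454176  0.          0.          0.          0.        ]
{'t': 0.1, 'joint_pos': array([ 1.29239982,  0.33277016, -0.06471152,  1.46085049,  0.02158732,
        1.34990909, -0.08850541]), 'joint_velocities': array([-0.0005067 , -0.00290801,  0.00147104, -0.00248373, -0.00073686,
       -0.00049422, -0.00176523]), 'tau': array([ 2.23133226e-03, -6.26740050e+01,  4.96872060e-02, -3.92431033e+01,
        1.63109705e-02,  6.98073316e-03, -2.13300046e-05]), 'position': array([ 0.15805771, -0.60433672,  0.23062284]), 'eef_rot': array([ 9.91830582e-01,  1.27560615e-01, -9.95744077e-05, -6.13075472e-04]), 'force': array([-0.04430078, -0.19750228, -0.14969474]), 'moment': array([-0.00042412, -0.02525056,  0.00042565]), 'grip_force': 0.0, 'gripper_width': 0.08530667726879154} 0.0187
```

View pics/top0.png

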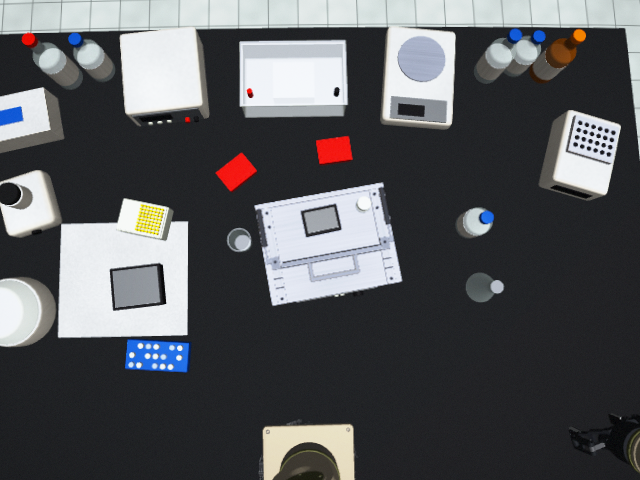

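View pics/side0.png

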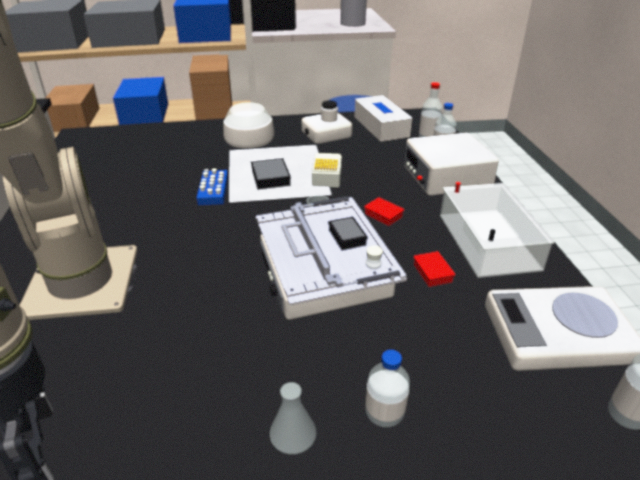

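The small box is the grey-topped black box on the deck: top view (321,220), side view (348,232). The look-alikes are the two red boxes on the bench at top (236,172) and (334,150), and the bigger black box at (137,287). Only the one on the deck fits the description. I'll confirm it in a crop and measure it.

Run:
```python
from h import *
t=cap("top"); s=cap("side")
a=cv2.resize(t["frame"][175:315,235:415],None,fx=4,fy=4,interpolation=cv2.INTER_CUBIC)
cv2.imwrite("pics/crop1.png",a)
for n,c in(("top",t),("side",s)):
    P=cloud(c); ok=(c["z_map"]>0)&(P[...,0]>.4)&(P[...,0]<.95)&(abs(P[...,1])<.25)
    z=P[...,2]; h,e=np.histogram(z[ok&(z>.07)],bins=np.arange(.07,.15,.003)); print(n,dict(zip((e[:-1]*1000).round(),h)))
    m=(ok&(z>.085)&(z<.15)).astype(np.uint8)
    k,l,st,_=cv2.connectedComponentsWithStats(m); i=1+st[1:,4].argmax(); m=l==i
    rc=cv2.minAreaRect((P[m][:,:2]*1000).astype(np.float32)); print("deck",rc)
    g=c["frame"].max(2); mb=(ok&(g<170)&(z>.112)&(z<.135)).astype(np.uint8)
    k,l,st,ce=cv2.connectedComponentsWithStats(mb)
    for i in range(1,k):
        if st[i,4]>60: q=l==i; print("dark",st[i],P[q].mean(0).round(4),np.median(z[q]),cv2.minAreaRect((P[q][:,:2]*1000).astype(np.float32)))
    # dark image mask for box, silhouettes
    v=cv2.cvtColor(c["frame"],cv2.COLOR_BGR2GRAY)
```

```text
top {np.float64(70.0): np.int64(67), np.float64(73.0): np.int64(72), np.float64(76.0): np.int64(38), np.float64(79.0): np.int64(3), np.float64(82.0): np.int64(21), np.float64(85.0): np.int64(195), np.float64(88.0): np.int64(995), np.float64(91.0): np.int64(3117), np.float64(94.0): np.int64(3720), np.float64(97.0): np.int64(1239), np.float64(100.0): np.int64(1075), np.float64(103.0): np.int64(778), np.float64(106.0): np.int64(271), np.float64(109.0): np.int64(222), np.float64(112.0): np.int64(201), np.float64(115.0): np.int64(149), np.float64(118.0): np.int64(363), np.float64(121.0): np.int64(466), np.float64(124.0): np.int64(238), np.float64(127.0): np.int64(297), np.float64(130.0): np.int64(428), np.float64(133.0): np.int64(257), np.float64(136.0): np.int64(36), np.float64(139.0): np.int64(2), np.float64(142.0): np.int64(0), np.float64(145.0): np.int64(0)}
deck ((573.4122314453125, -56.70356750488281), (252.59014892578125, 321.96026611328125), 9.235655784606934)
dark [301 204  40  33 385] [ 0.6263 -0.0388  0.1212] 0.12110676547633692 ((625.9155883789062, -39.46596908569336), (63.384
[... 1024 characters left out ...]
32715)
dark [290 207  11  15  61] [0.5178 0.0284 0.1235] 0.12413624311265181 ((517.11279296875, 33.180511474609375), (5.222454071044922, 90.8692855834961), 6.88004207611084)
dark [328 217  40  29 740] [ 0.6268 -0.0508  0.1213] 0.12174900757982515 ((627.3762817382812, -44.60500717163086), (65.9717025756836, 93.21160888671875), 10.201635360717773)
dark [293 223  21  27 123] [ 0.531  -0.0595  0.1237] 0.12468922968034535 ((526.8189086914062, -64.06742858886719), (17.067310333251953, 116.82936096191406), 12.244744300842285)
dark [296 251  34  32 156] [ 0.5473 -0.1627  0.1224] 0.12344436513193519 ((538.5972900390625, -166.99285888671875), (41.77328872680664, 93.79702758789062), 21.783653259277344)
```

View pics/crop1.png

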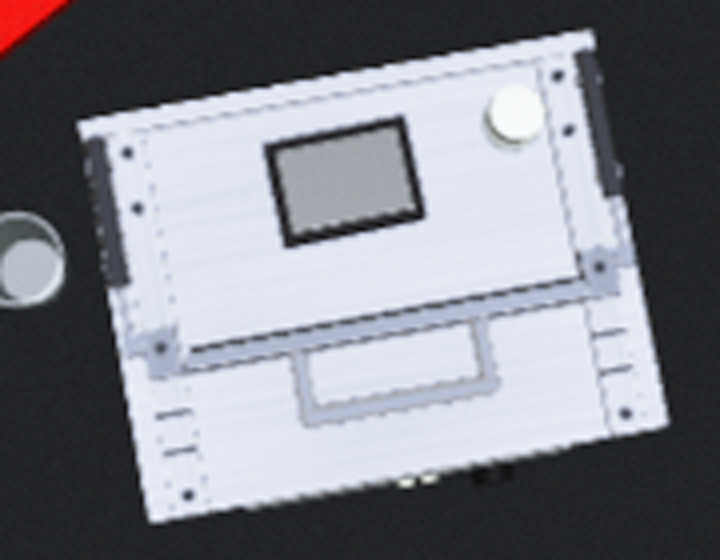

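The crop confirms the only black box on the deck, with the pot at its right rear and the lines on both rails. Deck depth gives z≈0.095, the box top 0.1215 in both views, and rectangles of 63×88 and 252×322 mm, which match the text. Next I'll put everything in the shaker frame and work out the first move.

```bash
cat >> h.py <<'E'
YAW=np.radians(9.25); O=np.array([.5774,-.0561])
Rs=np.array([[np.cos(YAW),-np.sin(YAW)],[np.sin(YAW),np.cos(YAW)]])
def tosh(P): P=np.array(P,float); return np.concatenate([(P[...,:2]-O)@Rs,P[...,2:]],-1)
def tow(S): S=np.array(S,float); return np.concatenate([S[...,:2]@Rs.T+O,S[...,2:]],-1)
def boxrect(c):   # black outline of the box top, cast on its top plane
    g=c["frame"].max(2); u,v=proj(c,tow([[70,60,122]])/1000 if 0 else tow([[.06,.03,.122]]))[0]
    P=tosh(onplane(c,np.stack(np.meshgrid(np.arange(640),np.arange(480)),-1).reshape(-1,2),.122)).reshape(480,640,3)
    m=((g<175)&(P[...,0]>-.01)&(P[...,0]<.12)&(P[...,1]>-.07)&(P[...,1]<.14)).astype(np.uint8)
    k,l,st,_=cv2.connectedComponentsWithStats(m); i=1+st[1:,4].argmax()
    return cv2.minAreaRect((P[l==i][:,:2]*1000).astype(np.float32))
def tool():
    from scipy.spatial.transform import Rotation as R
    o=r.get_obs(); M=R.from_quat(o["eef_rot"]).as_matrix()
    print("t %.2f"%o["t"],"sh mm",(tosh(o["position"])*1000).round(1),"toolx-yaw deg",np.degrees(np.arctan2(M[1,0],M[0,0])-YAW).round(2),"tilt",M[2].round(3),"F",(Rs.T@o["force"][:2]).round(2),o["force"][2].round(2),"w",o["gripper_width"].round(4),o["grip_force"])
E
python3 - <<'E'
from h import *
t=cap("top"); s=cap("side"); tool()
for n,c in(("top",t),("side",s)):
    print(n,"box",boxrect(c))
    S=tosh(cloud(c)); z=S[...,2]; ok=c["z_map"]>0
    def st(a,b,lo,hi,z0,z1):
        q=S[ok&(S[...,0]>a)&(S[...,0]<b)&(S[...,1]>lo)&(S[...,1]<hi)&(z>z0)&(z<z1)]; return (np.percentile(q,[3,50,97],axis=0)*1000).round(1).tolist()
    print("handle",st(-.11,-.07,-.04,.04,.112,.15)); print("jaw",st(-.065,-.01,-.1,.1,.122,.15)); print("pot",st(.05,.12,-.13,-.03,.128,.15))
    # rail lines: darkest bins along x on left/right rail
    g=c["frame"].min(2).astype(float); Pz=tosh(onplane(c,np.stack(np.meshgrid(np.arange(640),np.arange(480)),-1).reshape(-1,2),.103)).reshape(480,640,3)*1000
    for sg in(1,-1):
        m=(abs(Pz[...,1]*sg-135.5)<6)&(Pz[...,0]<-30)&(Pz[...,0]>-112); x=Pz[...,0][m]; i=np.round(x/2).astype(int)
        print("rail",sg,[(2*k,int(g[m][i==k].mean())) for k in range(-55,-15) if (i==k).any()])
E
```

```text
Traceback (most recent call last):
  File "h.py", line 33, in tool
    print("t %.2f"%o["t"],"sh mm",(tosh(o["position"])*1000).round(1),"toolx-yaw deg",np.degrees(np.arctan2(M[1,0],M[0,0])-YAW).round(2),"tilt",M[2].round(3),"F",(Rs.T@o["force"][:2]).round(2),o["force"][2].round(2),"w",o["gripper_width"].round(4),o["grip_force"])
                                                                                                                                                                                                                            ^^^^^^^^^^^^^^^^^^^^^^^^
AttributeError: 'float' object has no attribute 'round'
```

```bash
sed -i 's/o\["force"\]\[2\].round(2),"w",o\["gripper_width"\].round(4)/round(float(o["force"][2]),2),"w",round(float(o["gripper_width"]),4)/' h.py
python3 - <<'E'
from h import *
t=cap("top"); s=cap("side"); tool()
for n,c in(("top",t),("side",s)):
    print(n,"box",boxrect(c))
    S=tosh(cloud(c)); z=S[...,2]; ok=c["z_map"]>0
    def st(a,b,lo,hi,z0,z1):
        q=S[ok&(S[...,0]>a)&(S[...,0]<b)&(S[...,1]>lo)&(S[...,1]<hi)&(z>z0)&(z<z1)]; return (np.percentile(q,[3,50,97],axis=0)*1000).round(1).tolist()
    print("handle",st(-.11,-.07,-.04,.04,.112,.15)); print("jaw",st(-.065,-.01,-.1,.1,.122,.15)); print("pot",st(.05,.12,-.13,-.03,.128,.15))
    g=c["frame"].min(2).astype(float); Pz=tosh(onplane(c,np.stack(np.meshgrid(np.arange(640),np.arange(480)),-1).reshape(-1,2),.103)).reshape(480,640,3)*1000
    for sg in(1,-1):
        m=(abs(Pz[...,1]*sg-135.5)<6)&(Pz[...,0]<-30)&(Pz[...,0]>-112); x=Pz[...,0][m]; i=np.round(x/2).astype(int)
        print("rail",sg,[(2*k,int(g[m][i==k].mean())) for k in range(-55,-15) if (i==k).any()])
E
```

```text
t 0.40 sh mm [-502.  -474.   231.2] toolx-yaw deg 5.41 tilt [ 0. -0. -1.] F [ 0.46 -0.17] -0.0 w 0.0858 0.0
top box ((49.79057693481445, 8.198772430419922), (65.74320220947266, 88.7392807006836), 1.0009418725967407)
handle [[-91.6, -37.1, 123.8], [-86.1, 0.1, 129.3], [-80.3, 37.0, 134.1]]
jaw [[-60.3, -92.6, 125.1], [-40.2, 1.1, 131.3], [-32.3, 93.2, 135.7]]
pot [[56.7, -114.0, 129.9], [71.1, -100.2, 134.1], [85.7, -85.7, 138.1]]
rail 1 [(-110, 227), (-108, 226), (-106, 226), (-104, 226), (-102, 226), (-100, 227), (-98, 226), (-96, 225), (-94, 198), (-92, 144), (-90, 166), (-88, 227), (-86, 225), (-84, 225), (-82, 226), (-80, 225), (-78, 225), (-76, 225), (-74, 224), (-72, 212), (-70, 168), (-68, 145), (-66, 200), (-64, 224), (-62, 223), (-60, 223), (-58, 223), (-56, 225), (-54, 222), (-52, 222), (-50, 222), (-48, 205), (-46, 170), (-44, 173), (-42, 169), (-40, 168), (-38, 168), (-36, 168), (-34, 164), (-32, 152)]
rail -1 [(-110, 227), (-108, 226), (-106, 226), (-104, 226), (-102, 226), (-100, 225), (-98, 226), (-96, 217), (-94, 179), (-92, 133), (-90, 186), (-88, 225), (-86, 225), (
[... 943 characters left out ...]
, (-64, 207), (-62, 216), (-60, 226), (-58, 223), (-56, 225), (-54, 225), (-52, 227), (-50, 227), (-48, 223), (-46, 207), (-44, 172), (-42, 136), (-40, 112), (-38, 104), (-36, 116), (-34, 137), (-32, 156)]
rail -1 [(-110, 227), (-108, 231), (-106, 231), (-104, 231), (-102, 231), (-100, 231), (-98, 231), (-96, 230), (-94, 222), (-92, 197), (-90, 178), (-88, 198), (-86, 221), (-84, 228), (-82, 229), (-80, 229), (-78, 230), (-76, 230), (-74, 228), (-72, 226), (-70, 209), (-68, 183), (-66, 180), (-64, 205), (-62, 222), (-60, 228), (-58, 229), (-56, 230), (-54, 229), (-52, 227), (-50, 227), (-48, 225), (-46, 208), (-44, 167), (-42, 142), (-40, 146), (-38, 159), (-36, 158), (-34, 153), (-32, 147)]
```

Calibration fits well: jaw back and front at −32 and −46, handle at −86 and z 0.125, lines at about −69 and −92. The small box is at shaker (50, 8) mm with a yaw of about 1°. I'll turn the tool first so that tool x is shaker +y and tool y is shaker +x, then travel.

Emit:
{"fn": "send_rows", "kwargs": {"targets": [[0, 0, 0, -7.05], [0, 0, 0, -7.05], [0, 0, 0, -7.05], [0, 0, 0, -7.05], [0, 0, 0, -7.05], [0, 0, 0, -7.05], [0, 0, 0, -7.05], [0, 0, 0, -7.05], [0, 0, 0, -7.05], [0, 0, 0, -7.05], [0, 0, 0, -7.05], [0, 0, 0, -7.05]], "fingers": 22, "grip_force": 60}}

```text
t: 1.4
position: [0.1581, -0.6047, 0.2313]
eef_rot: [0.645, 0.764, 0.0, 0.0]
force: [0.5, -0.1, -0.5]
gripper_width: 0.0218
grip_force: 0.0
```

Emit:
{"fn": "send_rows", "kwargs": {"targets": [[10, 14, 0, 0], [20.9, 27.6, 0, 0], [20.9, 27.6, 0, 0], [20.9, 27.6, 0, 0], [20.9, 27.6, 0, 0], [20.9, 27.6, 0, 0], [20.9, 27.6, 0, 0], [20.9, 27.6, 0, 0], [20.9, 27.6, 0, 0], [20.9, 27.6, 0, 0], [20.9, 27.6, 0, 0], [20.9, 27.6, 0, 0], [20.9, 27.6, 0, 0], [20.9, 27.6, 0, 0], [20.9, 27.6, 0, 0], [20.9, 27.6, 0, 0], [20.9, 27.6, 0, 0], [20.9, 27.6, 0, 0], [20.9, 27.6, 0, 0], [20.9, 27.6, 0, 0]]}}

```text
t: 3.07
position: [0.6249, -0.1142, 0.2314]
eef_rot: [0.649, 0.761, -0.0, 0.0]
force: [0.5, -1.3, 0.2]
gripper_width: 0.0222
grip_force: 0.0
```

Emit:
{"fn": "send_rows", "kwargs": {"targets": [[10.9, 13.6, 0, 0], [0, 0, 0, 0], [0, 0, 0, 0]]}}

```text
t: 3.32
position: [0.6359, -0.1013, 0.231]
eef_rot: [0.647, 0.762, 0.0, -0.0]
force: [-0.2, -0.5, -0.1]
gripper_width: 0.0219
grip_force: 0.0
```

```bash
python3 -c "
from h import *
tool()"
```

```text
t 3.32 sh mm [ 50.5 -54.  231. ] toolx-yaw deg 90.06 tilt [ 0.001 -0.    -1.   ] F [-0.27 -0.49] -0.07 w 0.0219 0.0
```

Emit:
{"fn": "send_rows", "kwargs": {"targets": [[-3, -0.5, 15, 0], [0, 0, 25, 0], [0, 0, 25, 0], [0, 0, 25, 0], [0, 0, 20, 0], [0, 0, 12, 0], [0, 0, 6, 0], [0, 0, 3, 0], [0, 0, 0, 0]]}}

```text
t: 4.07
position: [0.6358, -0.1068, 0.1008]
eef_rot: [0.648, 0.762, 0.0, 0.0]
force: [-0.7, 0.3, 0.8]
gripper_width: 0.0221
grip_force: 0.0
```

```bash
python3 -c "
from h import *
tool()
s=cap('side');t=cap('top')
a=cv2.resize(s['frame'][150:320,240:420],None,fx=3,fy=3);b=cv2.resize(t['frame'][165:315,240:420],None,fx=3,fy=3)
cv2.imwrite('pics/c2.png',a)
print(boxrect(t))"
```

```text
t 4.07 sh mm [ 49.5 -59.4 100.8] toolx-yaw deg 89.95 tilt [-0.  0. -1.] F [-0.6   0.41] 0.79 w 0.0221 0.0
((54.98916244506836, 34.121673583984375), (129.87107849121094, 208.08602905273438), 0.03842691704630852)
```

View pics/c2.png

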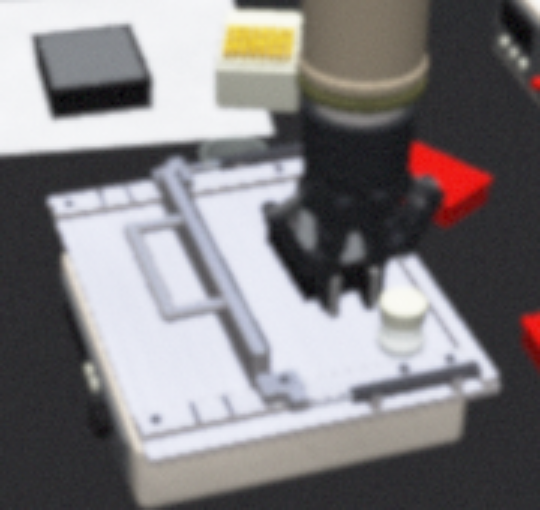

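The fingers stand on the deck at crop (350,290), right of the box and clear of the pot at (402,320). Now I'll push left, towards the rail.

Emit:
{"fn": "send_rows", "kwargs": {"targets": [[5, 0, 0, 0], [4, 0, 0, 0], [4, 0, 0, 0], [4, 0, 0, 0], [5, 0, 0, 0], [5, 0, 0, 0], [5, 0, 0, 0], [5, 0, 0, 0], [5, 0, 0, 0], [5, 0, 0, 0], [5, 0, 0, 0], [5, 0, 0, 0], [5, 0, 0, 0], [5, 0, 0, 0], [5, 0, 0, 0], [3, 0, 0, 0], [2, 0, 0, 0], [0, 0, 0, 0]]}}

```text
t: 5.67
position: [0.6232, -0.0296, 0.1003]
eef_rot: [0.647, 0.762, 0.0, -0.0]
force: [-0.7, -0.1, 0.5]
gripper_width: 0.0221
grip_force: 0.0
```

```bash
python3 -c "
from h import *
tool()"
```

```text
t 5.67 sh mm [ 49.4  18.8 100.3] toolx-yaw deg 90.05 tilt [ 0. -0. -1.] F [-0.74  0.04] 0.48 w 0.0221 0.0
```

Emit:
{"fn": "send_rows", "kwargs": {"targets": [[1, 0, 0, 0], [1, 0, 0, 0], [1, 0, 0, 0], [1, 0, 0, 0], [1, 0, 0, 0], [0, 0, 0, 0]]}}

```text
t: 6.17
position: [0.6225, -0.0259, 0.1003]
eef_rot: [0.648, 0.762, -0.0, 0.0]
force: [0.0, -1.3, -0.1]
gripper_width: 0.022
grip_force: 1.1
```

Emit:
{"fn": "send_rows", "kwargs": {"targets": [[0.7, 0, 0, 0], [0.7, 0, 0, 0], [0, 0, 0, 0]]}}

```text
t: 6.42
position: [0.6225, -0.0258, 0.1004]
eef_rot: [0.648, 0.761, -0.001, 0.001]
force: [0.5, -6.3, -0.4]
gripper_width: 0.0219
grip_force: 3.1
```

```bash
python3 -c "
from h import *
tool()
s=cap('side');t=cap('top')
b=cv2.resize(t['frame'][170:310,245:415],None,fx=3,fy=3,interpolation=cv2.INTER_CUBIC);a=cv2.resize(s['frame'][180:320,250:420],None,fx=3,fy=3,interpolation=cv2.INTER_CUBIC)
cv2.imwrite('pics/c3.png',np.vstack([a,b])[:,:][:, :][::1] if 0 else cv2.resize(np.hstack([a,b]),(800,330)))"
```

```text
t 6.42 sh mm [ 49.4  22.6 100.4] toolx-yaw deg 89.93 tilt [-0.002 -0.    -1.   ] F [-0.56 -6.27] -0.41 w 0.0219 3.1391091272234917
```

View pics/c3.png

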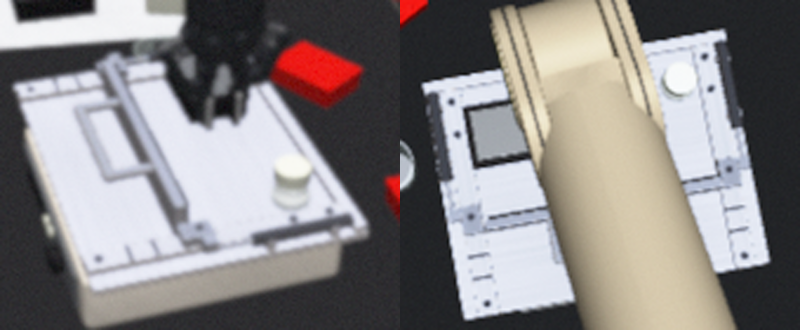

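The side half shows the fingers at (215,100) still clear of the lip, and the top half shows the box at (490,130) against the left rail. The 6 N reaction confirms contact. I'll back off, lift, go round to the front of the box and turn 90°.

Emit:
{"fn": "send_rows", "kwargs": {"targets": [[-5, 0, 0, 0], [-8, 0, 0, 0], [0, 0, -15, 0], [0, 0, -25, 0], [0, 0, -20, 0], [11, -9, 0, 0], [22, -17, 0, 0], [22, -17, 0, 0], [11, -9, 0, 0], [0, 0, 0, 0]], "fingers": 40}}

```text
t: 7.35
position: [0.5607, 0.0228, 0.1607]
eef_rot: [0.646, 0.763, 0.0, -0.0]
force: [-0.1, -0.5, 0.1]
gripper_width: 0.0399
grip_force: 0.0
```

Emit:
{"fn": "send_rows", "kwargs": {"targets": [[0, 0, 0, 6.923], [0, 0, 0, 6.923], [0, 0, 0, 6.923], [0, 0, 0, 6.923], [0, 0, 0, 6.923], [0, 0, 0, 6.923], [0, 0, 0, 6.923], [0, 0, 0, 6.923], [0, 0, 0, 6.923], [0, 0, 0, 6.923], [0, 0, 0, 6.923], [0, 0, 0, 6.923], [0, 0, 0, 6.923], [0, 0, 0, 0], [0, 0, 0, 0]]}}

```text
t: 8.6
position: [0.5628, 0.0195, 0.1603]
eef_rot: [0.997, 0.082, 0.0, 0.0]
force: [-0.3, 0.2, -0.5]
gripper_width: 0.0398
grip_force: 0.0
```

```bash
python3 -c "
from h import *
tool(); print(boxrect(cap('top')))"
```

```text
t 8.60 sh mm [ -2.2  76.9 160.3] toolx-yaw deg 0.21 tilt [ 0.  0. -1.] F [-0.26  0.22] -0.5 w 0.0398 0.0
((77.06011199951172, 85.81101989746094), (87.90582275390625, 102.29578399658203), 1.7917520999908447)
```

Emit:
{"fn": "send_rows", "kwargs": {"targets": [[0, -2, 15, 0.2], [0, 0, 25, 0], [0, 0, 15, 0], [0, 0, 6, 0], [2, 0, 0, 0], [3, 0, 0, 0], [3, 0, 0, 0], [3, 0, 0, 0], [3, 0, 0, 0], [3, 0, 0, 0], [3, 0, 0, 0], [3, 0, 0, 0], [2, 0, 0, 0], [1, 0, 0, 0], [0, 0, 0, 0]]}}

```text
t: 9.9
position: [0.5881, 0.026, 0.0992]
eef_rot: [0.997, 0.079, 0.0, -0.0]
force: [-0.0, -0.4, 0.4]
gripper_width: 0.0398
grip_force: 0.0
```

```bash
python3 -c "
from h import *
tool()"
```

```text
t 9.90 sh mm [23.7 79.4 99.2] toolx-yaw deg -0.19 tilt [ 0. -0. -1.] F [-0.08 -0.41] 0.4 w 0.0398 0.0
```

Emit:
{"fn": "send_rows", "kwargs": {"targets": [[1, 0, 0, 0], [1, 0, 0, 0], [1, 0, 0, 0], [1, 0, 0, 0], [1, 0, 0, 0], [0, 0, 0, 0]]}}

```text
t: 10.4
position: [0.593, 0.0268, 0.0993]
eef_rot: [0.997, 0.079, 0.0, 0.0]
force: [0.4, 0.1, 0.3]
gripper_width: 0.0399
grip_force: 0.0
```

Emit:
{"fn": "send_rows", "kwargs": {"targets": [[0.7, 0, 0, 0], [0.7, 0, 0, 0], [0, 0, 0, 0]]}}

```text
t: 10.65
position: [0.5943, 0.027, 0.0993]
eef_rot: [0.997, 0.079, 0.0, 0.0]
force: [-0.4, 0.2, 0.4]
gripper_width: 0.0402
grip_force: 0.1
```

```bash
python3 -c "
from h import *
tool()"
```

```text
t 10.65 sh mm [30.  79.3 99.3] toolx-yaw deg -0.19 tilt [ 0.  0. -1.] F [-0.35  0.23] 0.38 w 0.0402 0.09112111874856055
```

Emit:
{"fn": "send_rows", "kwargs": {"targets": [[0.8, 0, 0, 0], [0.8, 0, 0, 0], [0, 0, 0, 0]]}}

```text
t: 10.9
position: [0.5959, 0.0272, 0.0993]
eef_rot: [0.997, 0.079, 0.0, 0.0]
force: [0.1, 0.3, -0.5]
gripper_width: 0.04
grip_force: 0.1
```

Emit:
{"fn": "send_rows", "kwargs": {"targets": [[0.7, 0, 0, 0], [0.7, 0, 0, 0], [0, 0, 0, 0]]}}

```text
t: 11.15
position: [0.5969, 0.0273, 0.0993]
eef_rot: [0.997, 0.079, -0.0, 0.0]
force: [-3.1, -1.0, 1.2]
gripper_width: 0.0397
grip_force: 1.3
```

```bash
python3 -c "
from h import *
tool()"
```

```text
t 11.15 sh mm [32.7 79.2 99.3] toolx-yaw deg -0.19 tilt [-0.001  0.    -1.   ] F [-3.22 -0.53] 1.19 w 0.0397 1.2999868858605623
```

Emit:
{"fn": "send_rows", "kwargs": {"targets": [[0.7, 0, 0, 0], [0.5, 0, 0, 0], [0, 0, 0, 0]]}}

```text
t: 11.4
position: [0.597, 0.0273, 0.0993]
eef_rot: [0.997, 0.079, -0.002, 0.0]
force: [-10.0, -1.8, 6.3]
gripper_width: 0.0401
grip_force: 5.0
```

Emit:
{"fn": "send_rows", "kwargs": {"targets": [[-5, 0, 0, 0], [-9, 0, 0, 0], [0, 0, -15, 0], [0, 0, -25, 0], [0, 0, -20, 0], [-30, 0, 0, 0], [-40, 0, 0, 0], [-40, 0, 0, 0], [-20, 0, 0, 0], [0, 0, 0, 0]]}}

```text
t: 12.23
position: [0.4524, 0.0038, 0.1592]
eef_rot: [0.997, 0.078, -0.0, 0.001]
force: [1.9, 0.2, 1.6]
gripper_width: 0.0402
grip_force: 0.0
```

```bash
python3 -c "
from h import *
tool()
s=cap('side');t=cap('top'); print(boxrect(t))
for n,c in(('top',t),('side',s)):
    S=tosh(cloud(c)); q=(S[...,2]>.114)&(S[...,2]<.13)&(S[...,0]>.02)&(S[...,0]<.125)&(S[...,1]>0)&(S[...,1]<.14)&(c['z_map']>0)
    print(n,cv2.minAreaRect((S[q][:,:2]*1000).astype(np.float32)))
a=cv2.resize(s['frame'][190:280,300:410],(440,360),interpolation=cv2.INTER_CUBIC);b=cv2.resize(t['frame'][185:265,250:330],(360,360),interpolation=cv2.INTER_CUBIC)
cv2.imwrite('pics/c4.png',np.hstack([a,b]))"
```

```text
t 12.23 sh mm [-113.7   79.2  159.2] toolx-yaw deg -0.26 tilt [-0.001  0.002 -1.   ] F [ 1.92 -0.08] 1.56 w 0.0402 0.0
((73.41822814941406, 79.99481201171875), (88.07406616210938, 66.21385955810547), 89.70213317871094)
top ((75.08125305175781, 80.05059814453125), (86.60176849365234, 65.50068664550781), 89.7045669555664)
side ((75.09370422363281, 76.36316680908203), (67.05924987792969, 96.9891128540039), 0.07120899856090546)
```

View pics/c4.png

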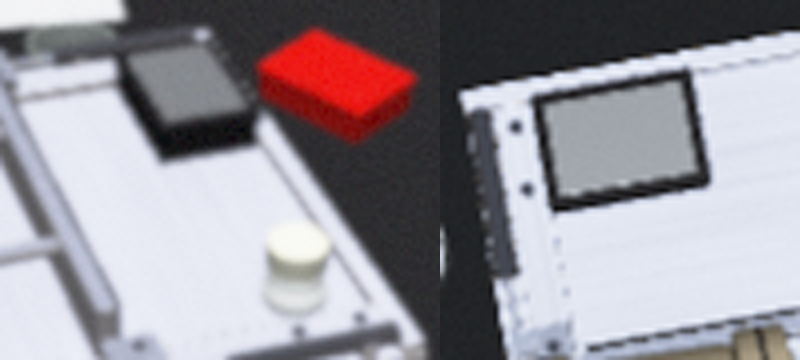

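The box sits at (75, 80) mm, square to 0.3°, against the lip and the rail (side crop (190,100), top crop (620,140)). Its lid is in place and the pot is undisturbed. Next is the handle: turn back, centre over it and go down with the fingers either side of the bar.

Emit:
{"fn": "send_rows", "kwargs": {"targets": [[0, 0, 0, -6.9], [0, 0, 0, -6.9], [0, 0, 0, -6.9], [0, 0, 0, -6.9], [0, 0, 0, -6.9], [0, 0, 0, -6.9], [0, 0, 0, -6.9], [0, 0, 0, -6.9], [0, 0, 0, -6.9], [0, 0, 0, -6.9], [0, 0, 0, -6.9], [0, 0, 0, -6.9], [0, 0, 0, -6.9], [0, 0, 0, -0.6]], "fingers": 34}}

```text
t: 13.5
position: [0.457, 0.0053, 0.1592]
eef_rot: [0.645, 0.764, 0.0, 0.0]
force: [0.9, -0.2, 0.3]
gripper_width: 0.0341
grip_force: 0.0
```

Emit:
{"fn": "send_rows", "kwargs": {"targets": [[-10, 4, 0, 0], [-20, 7, 0, 0], [-20, 7, 0, 0], [-20, 6, 0, 0], [-9, 3, 0, 0], [0, 0, 0, 0], [0, 0, 0, 0]]}}

```text
t: 14.08
position: [0.4956, -0.0683, 0.159]
eef_rot: [0.648, 0.762, 0.0, -0.0]
force: [-0.6, 0.4, -0.1]
gripper_width: 0.0344
grip_force: 0.0
```

```bash
python3 -c "
from h import *
tool()
s=cap('side');t=cap('top')
for c in(t,s):
    S=tosh(cloud(c)); q=S[(S[...,2]>.112)&(S[...,2]<.136)&(S[...,0]>-.1)&(S[...,0]<-.07)&(abs(S[...,1])<.05)&(c['z_map']>0)]; print(len(q),np.median(q,0) if len(q) else 0)"
```

```text
t 14.08 sh mm [-82.7   1.1 159. ] toolx-yaw deg 89.98 tilt [ 0.001 -0.    -1.   ] F [-0.55  0.5 ] -0.09 w 0.0344 0.0
0 0
161 [-0.0866382  -0.00013024  0.12924508]
```

Emit:
{"fn": "send_rows", "kwargs": {"targets": [[0, -3, 8, 0], [0, 0, 15, 0], [0, 0, 15, 0], [0, 0, 10, 0], [0, 0, 5, 0], [0, 0, 0, 0]]}}

```text
t: 14.68
position: [0.4917, -0.0686, 0.1052]
eef_rot: [0.647, 0.763, -0.0, -0.001]
force: [0.6, 0.3, 0.5]
gripper_width: 0.0339
grip_force: 0.0
```

Emit:
{"fn": "send_rows", "kwargs": {"targets": [[0, 0, 0, 0], [0, 0, 0, 0], [0, 0, 0, 0], [0, 0, 0, 0], [0, 0, 0, 0], [0, 0, 0, 0]], "fingers": 5, "grip_force": 60}}

```text
t: 15.18
position: [0.4931, -0.069, 0.1071]
eef_rot: [0.647, 0.762, 0.0, 0.001]
force: [-0.9, 1.7, 5.5]
gripper_width: 0.0098
grip_force: 58.8
```

```bash
python3 -c "
from h import *
tool()
s=cap('side')
cv2.imwrite('pics/c5.png',cv2.resize(s['frame'][180:320,240:420],None,fx=4,fy=4,interpolation=cv2.INTER_CUBIC))"
```

```text
t 15.18 sh mm [-85.2   0.8 107.1] toolx-yaw deg 90.11 tilt [-0.     0.001 -1.   ] F [-0.58  1.82] 5.48 w 0.0098 58.76300811767578
```

View pics/c5.png

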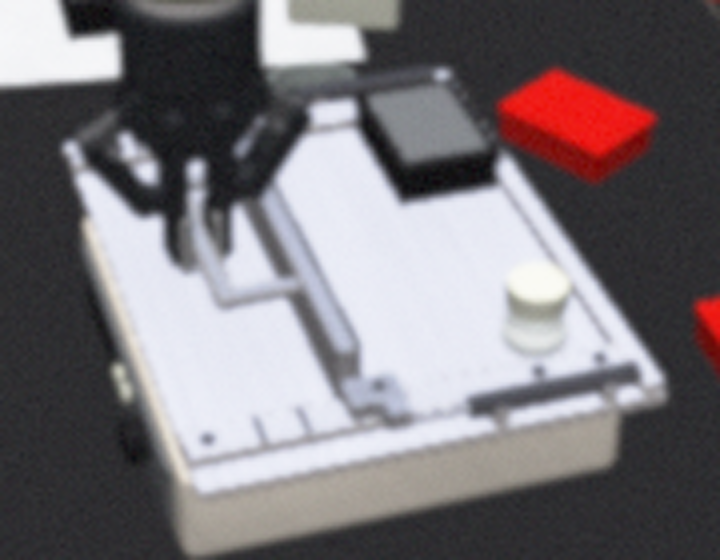

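The fingers hold the bar at crop (200,240), stalled on it with 59 N. The box is still in its corner at (430,140). Now I'll pull.

Emit:
{"fn": "send_rows", "kwargs": {"targets": [[0, -1, 0, 0], [0, -2, 0, 0], [0, -3, 0, 0], [0, -3, 0, 0], [0, -3, 0, 0], [0, -3, 0, 0], [0, -3, 0, 0], [0, -3, 0, 0], [0, -3, 0, 0], [0, -3, 0, 0], [0, -3, 0, 0], [0, -3, 0, 0], [0, -3, 0, 0], [0, -3, 0, 0], [0, -2, 0, 0], [0, -2, 0, 0], [0, -1, 0, 0], [0, 0, 0, 0], [0, 0, 0, 0]], "grip_force": 80}}

```text
t: 16.82
position: [0.4514, -0.0758, 0.1072]
eef_rot: [0.647, 0.763, 0.002, 0.002]
force: [8.3, 2.5, -1.3]
gripper_width: 0.0093
grip_force: 78.0
```

```bash
cat > m.py <<'E'
from h import *
tool()
for n in("top","side"):
    G=[];
    for _ in range(4): c=cap(n); G.append(c["frame"].min(2).astype(float))
    g=np.mean(G,0); S=tosh(cloud(c)); ok=c["z_map"]>0
    q=S[ok&(S[...,0]>-.115)&(S[...,0]<-.04)&(abs(S[...,1])<.115)&(abs(S[...,1])>.065)&(S[...,2]>.126)&(S[...,2]<.14)]
    print(n,"jaw bar x pct",len(q),(np.percentile(q[:,0],[3,50,97])*1000).round(1) if len(q) else "")
    Pz=tosh(onplane(c,np.stack(np.meshgrid(np.arange(640),np.arange(480)),-1).reshape(-1,2),.103)).reshape(480,640,3)*1000
    for sg in(1,-1):
        m=(abs(Pz[...,1]*sg-135.5)<6)&(Pz[...,0]<-60)&(Pz[...,0]>-112); x=Pz[...,0][m]; i=np.round(x/2).astype(int)
        print("rail",sg,[(2*k,int(g[m][i==k].mean())) for k in range(-55,-34) if (i==k).any()])
E
python3 m.py; python3 -c "
from h import *
t=cap('top');s=cap('side'); print(boxrect(t))
a=cv2.resize(s['frame'][260:300,280:350],(420,240),interpolation=cv2.INTER_CUBIC);b=cv2.resize(t['frame'][240:310,250:310],(360,420),interpolation=cv2.INTER_CUBIC)
o=np.zeros((420,780,3),np.uint8);o[:240,:420]=a;o[:,420:]=b;cv2.imwrite('pics/c6.png',o)"
```

```text
t 16.82 sh mm [-127.6    0.8  107.2] toolx-yaw deg 90.14 tilt [-0.001  0.005 -1.   ] F [8.6  1.08] -1.26 w 0.0093 77.9823911190033
top jaw bar x pct 172 [-88.  -80.7 -74.7]
rail 1 [(-110, 227), (-108, 226), (-106, 226), (-104, 226), (-102, 226), (-100, 227), (-98, 226), (-96, 225), (-94, 198), (-92, 140), (-90, 136), (-88, 177), (-86, 170), (-84, 168), (-82, 169), (-80, 168), (-78, 169), (-76, 161), (-74, 133), (-72, 145), (-70, 123)]
rail -1 [(-110, 226), (-108, 226), (-106, 226), (-104, 226), (-102, 227), (-100, 226), (-98, 225), (-96, 217), (-94, 180), (-92, 114), (-90, 154), (-88, 181), (-86, 169), (-84, 170), (-82, 170), (-80, 168), (-78, 168), (-76, 163), (-74, 154), (-72, 124), (-70, 114)]
side jaw bar x pct 123 [-88.  -82.3 -74.5]
rail 1 [(-110, 27), (-108, 29), (-106, 27), (-104, 29), (-102, 27), (-100, 27), (-98, 31), (-96, 28), (-94, 29), (-92, 28), (-90, 26), (-88, 29), (-86, 26), (-84, 28), (-82, 28), (-80, 28), (-78, 29), (-76, 28), (-74, 30), (-72, 33), (-70, 30)]
rail -1 [(-110, 230), (-108, 233), (-106, 233), (-104, 233), (-102, 233), (-100, 233), (-98, 233), (-96, 232), (-94, 224), (-92, 199), (-90, 163), (-88, 150), (-86, 141), (-84, 136), (-82, 148), (-80, 156), (-78, 163), (-76, 158), (-74, 155), (-72, 147), (-70, 158)]
((73.41822814941406, 79.99481201171875), (88.07406616210938, 66.21385955810547), 89.70213317871094)
```

View pics/c6.png

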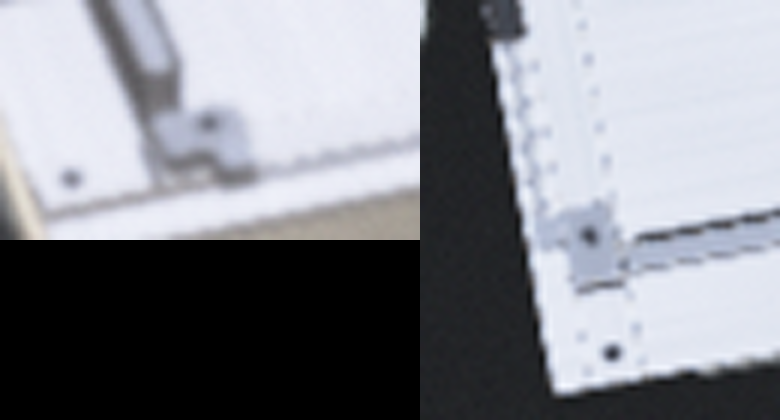

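The shoes are about 2.6 mm short. The line at top crop (600,288) is still fully visible just in front of the shoe, and the tool has moved 42.4 mm. The bar's depth agrees, so I'll pull the rest.

Emit:
{"fn": "send_rows", "kwargs": {"targets": [[0, -1, 0, 0], [0, -1, 0, 0], [0, -0.7, 0, 0], [0, 0, 0, 0], [0, 0, 0, 0], [0, 0, 0, 0]]}}

```text
t: 17.82
position: [0.4488, -0.0762, 0.1072]
eef_rot: [0.647, 0.763, 0.002, 0.002]
force: [10.0, 1.0, -0.7]
gripper_width: 0.0095
grip_force: 78.0
```

```bash
python3 m.py; python3 -c "
from h import *
t=cap('top');print(boxrect(t))
a=cv2.resize(t['frame'][265:305,265:305],(390,390),interpolation=cv2.INTER_CUBIC);b=cv2.resize(t['frame'][245:285,370:410],(390,390),interpolation=cv2.INTER_CUBIC)
cv2.imwrite('pics/c7.png',np.hstack([a,b]))"
```

```text
t 17.82 sh mm [-130.2    0.8  107.2] toolx-yaw deg 90.13 tilt [-0.001  0.005 -1.   ] F [10.07 -0.66] -0.73 w 0.0095 77.9958987236023
top jaw bar x pct 185 [-90.7 -82.9 -77.3]
rail 1 [(-110, 227), (-108, 226), (-106, 226), (-104, 226), (-102, 226), (-100, 227), (-98, 226), (-96, 224), (-94, 198), (-92, 149), (-90, 140), (-88, 169), (-86, 168), (-84, 169), (-82, 169), (-80, 168), (-78, 162), (-76, 137), (-74, 109), (-72, 131), (-70, 142)]
rail -1 [(-110, 226), (-108, 226), (-106, 226), (-104, 227), (-102, 226), (-100, 226), (-98, 225), (-96, 217), (-94, 181), (-92, 125), (-90, 161), (-88, 169), (-86, 169), (-84, 170), (-82, 169), (-80, 168), (-78, 156), (-76, 142), (-74, 122), (-72, 129), (-70, 148)]
side jaw bar x pct 123 [-91.1 -85.3 -77.1]
rail 1 [(-110, 29), (-108, 28), (-106, 29), (-104, 29), (-102, 28), (-100, 28), (-98, 29), (-96, 26), (-94, 27), (-92, 29), (-90, 26), (-88, 28), (-86, 30), (-84, 25), (-82, 28), (-80, 28), (-78, 26), (-76, 31), (-74, 35), (-72, 45), (-70, 37)]
rail -1 [(-110, 230), (-108, 233), (-106, 233), (-104, 233), (-102, 233), (-100, 233), (-98, 233), (-96, 232), (-94, 224), (-92, 193), (-90, 141), (-88, 121), (-86, 134), (-84, 146), (-82, 158), (-80, 156), (-78, 163), (-76, 158), (-74, 155), (-72, 149), (-70, 165)]
((73.41822814941406, 79.99481201171875), (88.07406616210938, 66.21385955810547), 89.70213317871094)
```

View pics/c7.png

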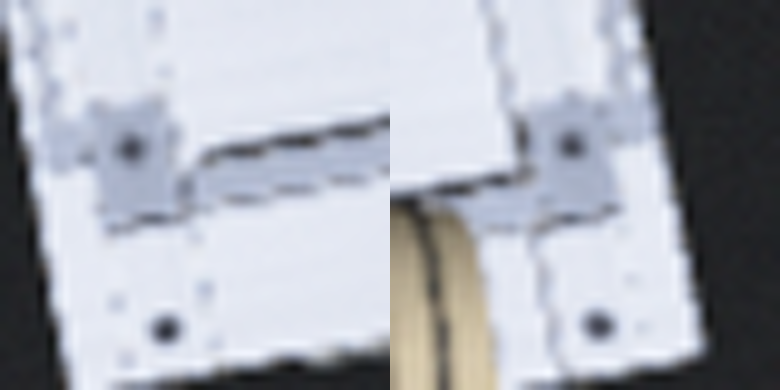

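Both shoe edges lie on their lines, at crop (145,225) left and (580,220) right. The travel is 45.0 mm by the tool and 44.9 mm by bar depth. The spring force is 10 N, as stated for the second line, and the box hasn't moved. Handing in.

```bash
python3 -c "
from h import *
tool(); print(r.hand_in())"
```

```text
t 18.27 sh mm [-130.2    0.8  107.2] toolx-yaw deg 90.14 tilt [-0.001  0.005 -1.   ] F [9.98 0.34] -1.58 w 0.0095 77.99836993217468
the job is handed in; nothing more can be done
None
```

The small box sits released in the back left corner, against the lip and rail to within what the cameras show (about 1 mm, 0.3°). The jaw is held on the second line, 45 mm out, and the job was handed in at 18.3 s with no verdict returned.

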